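Find the packing block that fills the gap

TASK

A grey power module stands in the low wooden frame with a gap beside it. Find out which of the three plywood packing blocks fills that gap and leave that block fully home in the gap, upright on the worktop, so that the module cannot slide. The other two blocks must end standing upright on the worktop, clear of the frame; do not shift the modules or the vials.

Things in the scene. Friction and masses are not known exactly. Their poses are not given: they have to be found in the camera images.
- frame: low wooden frame screwed to the worktop, which is its floor. Inside 120 mm along its y, 112 mm along its x. End walls at +y and -y 18 mm thick, 40 mm high; rails at +x and -x 15 mm thick, 14 mm high. Origin: centre of the inside, worktop height. A module stands centred in x against the +y wall; the gap lies between it and the -y wall
- frame_right_wall (a point): inner top edge, at its middle, of the frame's -y end wall: 60 mm from the frame's origin along its -y, 40 mm up; the gap runs from this face towards +y. One of the three blocks fills the gap with 3 mm of play in all; the next thicker one is 7 mm too thick and stops on the module's top, the next thinner has 13 mm of play
- module_p: loose grey plastic power module: plain box 80 mm deep (its x), 50 mm high, two 3 mm terminals on top, 2.5 kg. The three differ only in length along y (60 to 85 mm, not told: the gap must be found out). One stands in the frame, the other two behind it. Origin: foot of the middle of its left (+y) end face; the box runs from there to -y
- module_q: loose grey plastic power module: plain box 80 mm deep (its x), 50 mm high, two 3 mm terminals on top, 2.5 kg. The three differ only in length along y (60 to 85 mm, not told: the gap must be found out). One stands in the frame, the other two behind it. Origin: foot of the middle of its left (+y) end face; the box runs from there to -y
- module_r: loose grey plastic power module: plain box 80 mm deep (its x), 50 mm high, two 3 mm terminals on top, 2.5 kg. The three differ only in length along y (60 to 85 mm, not told: the gap must be found out). One stands in the frame, the other two behind it. Origin: foot of the middle of its left (+y) end face; the box runs from there to -y
- block_a_center (a point): plywood packing block 34 mm thick (its y), 90 mm long (its x), body 55 mm high; on top a wooden grip rib 24 mm thick (y), 50 mm long (x), from 55 to 100 mm above the foot. 0.1 to 0.3 kg. The three blocks differ only in thickness: 34, 44 and 54 mm. Origin: on its upright middle axis, 50 mm above the foot; stands upright at first
- block_b_center (a point): plywood packing block 44 mm thick (its y), 90 mm long (its x), body 55 mm high; on top a wooden grip rib 24 mm thick (y), 50 mm long (x), from 55 to 100 mm above the foot. 0.1 to 0.3 kg. The three blocks differ only in thickness: 34, 44 and 54 mm. Origin: on its upright middle axis, 50 mm above the foot; stands upright at first
- block_c_center (a point): plywood packing block 54 mm thick (its y), 90 mm long (its x), body 55 mm high; on top a wooden grip rib 24 mm thick (y), 50 mm long (x), from 55 to 100 mm above the foot. 0.1 to 0.3 kg. The three blocks differ only in thickness: 34, 44 and 54 mm. Origin: on its upright middle axis, 50 mm above the foot; stands upright at first
- vial_a: small round lidded vial, about 25 mm across and 50 mm high, standing near the front edge: a bystander to be left alone. Origin: centre of its foot
- vial_b: small round lidded vial, about 25 mm across and 50 mm high, standing near the front edge: a bystander to be left alone. Origin: centre of its foot

How it is judged (in metres and radians):
At the end, for the whole second after the job is handed in: The matching block stands home in the gap (foot under 4 mm up, tilt under 0.06 rad, square to 0.1 rad, within 20 mm of the frame's middle line), the module still against the other wall; the other two blocks upright on the worktop, over 95 mm from the frame's centre; all at rest (((horizontal distance between module_p and frame_right_wall below 0.128 m and y of module_p in the frame of frame above 0.05 m and x of module_p in the frame of frame between -0.035 and 0.035 m and y of block_a_center in the frame of frame between -0.0465 and -0.0365 m and x of block_a_center in the frame of frame between -0.02 and 0.02 m and height (world z) of each of block_a_center, block_b_center, block_c_center below 0.054 m and angle between block_a_center's own z axis and vertical below 0.06 rad and angle between the y axis of block_a_center and the y axis of frame, either way round below 0.1 rad and linear speed of each of block_a, block_b, block_c below 0.02 m/s and height (world z) of each of block_b_center, block_c_center above 0.046 m and angle between each of block_b_center, block_c_center's own z axis and vertical below 0.1 rad and horizontal distance between each of block_b_center, block_c_center and frame above 0.095 m) or (horizontal distance between module_q and frame_right_wall below 0.128 m and y of module_q in the frame of frame above 0.05 m and x of module_q in the frame of frame between -0.035 and 0.035 m and y of block_b_center in the frame of frame between -0.0415 and -0.0315 m and x of block_b_center in the frame of frame between -0.02 and 0.02 m and height (world z) of each of block_b_center, block_a_center, block_c_center below 0.054 m and angle between block_b_center's own z axis and vertical below 0.06 rad and angle between the y axis of block_b_center and the y axis of frame, either way round below 0.1 rad and linear speed of each of block_b, block_a, block_c below 0.02 m/s and height (world z) of each of block_a_center, block_c_center above 0.046 m and angle between each of block_a_center, block_c_center's own z axis and vertical below 0.1 rad and horizontal distance between each of block_a_center, block_c_center and frame above 0.095 m) or (horizontal distance between module_r and frame_right_wall below 0.128 m and y of module_r in the frame of frame above 0.05 m and x of module_r in the frame of frame between -0.035 and 0.035 m and y of block_c_center in the frame of frame between -0.0365 and -0.0265 m and x of block_c_center in the frame of frame between -0.02 and 0.02 m and height (world z) of each of block_c_center, block_a_center, block_b_center below 0.054 m and angle between block_c_center's own z axis and vertical below 0.06 rad and angle between the y axis of block_c_center and the y axis of frame, either way round below 0.1 rad and linear speed of each of block_c, block_a, block_b below 0.02 m/s and height (world z) of each of block_a_center, block_b_center above 0.046 m and angle between each of block_a_center, block_b_center's own z axis and vertical below 0.1 rad and horizontal distance between each of block_a_center, block_b_center and frame above 0.095 m))); the robot touches nothing.
It fails at once if a module is shifted by more than 30 mm (distance of any of module_p, module_q, module_r from where it was at the start of the episode above 0.03 m).
It fails at once if one of the two loose vials is shifted by more than 50 mm (distance of any of vial_a, vial_b from where it was at the start of the episode above 0.05 m).
It also fails if it takes over 64 s, if anything falls off the work surface, if the arm or the gripper's body presses on something with over 40 N, if the wrist force passes 120 N, or if a joint passes its speed limit or range.

ROBOT

A 6-joint arm with a two-finger parallel gripper is mounted at the origin on a cart in front of the work surface, level with it; the furniture and walls round the work are solid. World frame = base frame: x ahead of the robot, y to its left, z up, the work surface at z = 0. Lengths are in mm, angles in rad, forces in N, time in s.
With the tool pointing down it reaches from about 275 to 750 mm from the base axis. Payload 10.2 kg.
Tool frame: the origin (TCP) lies between the finger pads; the fingertips stand 11 mm ahead of it and the grasp point (between the pads) lies 8 mm behind it; z points along the fingers, y is the line along which they close (so a half turn about z gives the same grasp; the last joint's range is limited). The gripper opens to 85 mm and grips with 20 to 120 N. Pads are 22 mm wide; open, the fingers measure 114 mm over their backs; the gripper's body (76 mm by 85 mm) begins 54 mm behind the grasp point. The pads swing forward as they close: fully open they stand 13 mm farther back than shut.
Start: joints at [-1.506, 0.313, 1.498, -0, 1.331, -0.223], TCP at [149.005, -503.417, 242.294] pointing down, gripper open.
Joint ranges: [-2.94, 2.94], [-0.97, 2.17], [0.19, 2.56], [-1.23, 4.37], [0.02, 3.11], [-2.88, 2.88]. Speed limits (rad/s): [2.39, 2.39, 3.01, 3.14, 3.14, 3.14].

INTERFACE

Orientations are given as a unit quaternion [w, x, y, z].
In Python, from rig import sense, eyes, finish_job gives the robot as it stands.
- The arm moves only by the shell command python3 -m jog 'ROWS' [FORCE]. ROWS is JSON, a list of rows, each a list of 7 numbers: the shift along the tool's x, y, z in m, then the turn, a rotation vector about the tool's x, y, z in rad, then the finger opening in m, from 0 to 0.0854. In form: [[dx, dy, dz, rx, ry, rz, gripper], ...]. A call has 1 to 5 rows; each row shifts and turns the commanded pose from where the row before left it, along the tool's axes as they then stand; what a row does not reach is not made up. A row lasts 1/10 s, in which the tool goes at most 50 mm and 8.59 degrees, less where a joint would pass 70% of its speed; a pose out of reach is approached as far as the arm can. A call is refused whole if a number of a shift passes 0.05 or a number of a turn 0.15, either way. A call with a gripper value outside its range is refused whole. The fingers move at their own pace and stop on an object; FORCE is the grip in N (left out, the last holds). Time passes only in rows, so rows that do not move let the fingers close. It gives the time, the measured TCP pose, the force, the opening and the grip force at its end, in the units of the state.
- sense(): the state, without advancing time (a new reading comes with each control period).
- eyes.capture(name): name is "side" or "top" or "wrist"; returns the picture (480x640x3 uint8, red, green, blue); there is no depth.
- eyes.calibration(name): a dict with "fx", "fy", "cx", "cy" (pixels), "cam_to_world" (4x4, takes a point from camera to world coordinates); the wrist camera has in their place "mount" (4x4, takes a point from camera to tool coordinates, whose origin is the TCP and whose axes are the flange's). Camera axes: x right, y down, z forward; pixel columns grow to the right and rows downward; lengths in mm; the calibration is good to about 2 mm. A picture is of the moment at which its call begins: read the wrist's pose just before it. calibration takes no time and is no camera call.
- finish_job(): hands the job in; it is judged then, once.
The state is a dict: "time_s": time; "joints": joint angles; "dq": joint speeds; "tau": joint torques, N m; "eef_pos": TCP position; "ee_rot": TCP orientation; "force": force on the tool from outside, world axes, zero at the start; "wrist_torque": the same for the moment, N m; "grip_width": opening from 0.0 (shut) to 1.0 (fully open); "grip_force": force on a finger pad.
Only numpy, scipy, OpenCV 4.12 (cv2) and the standard library are available. Lean on these libraries where they do the work, as an engineer would, in place of code of your own. Each camera call takes 0.05 s, during which the arm holds its last target. There are 200 camera calls.

## Working session

There is one attempt and no reset: what is moved stays moved. The work goes in short steps, Python scripts to look and compute and a shell command to move; the robot and the scene stay as the last step left them, time stands still between calls to the robot, and variables do not carry over. Pictures are saved under pics/ and viewed, at most 10 in all, crops included, and the job is handed in when it is done.

```bash
mkdir -p pics; cat > h.py <<'E'
import numpy as np, cv2
from rig import sense, eyes
from scipy.spatial.transform import Rotation as R
def tool():
    s=sense(); q=s['ee_rot']; T=np.eye(4); T[:3,:3]=R.from_quat([q[1],q[2],q[3],q[0]]).as_matrix(); T[:3,3]=s['eef_pos']; return T
def cam(name):
    c=eyes.calibration(name); M=np.array(c['cam_to_world']) if 'cam_to_world' in c else tool()@np.array(c['mount'])
    return c,M
def plane(c,M,uv,z):
    uv=np.atleast_2d(uv).astype(float); d=np.c_[(uv[:,0]-c['cx'])/c['fx'],(uv[:,1]-c['cy'])/c['fy'],np.ones(len(uv))]@M[:3,:3].T
    o=M[:3,3]; return o+d*((z-o[2])/d[:,2])[:,None]
def snap(name,f):
    c,M=cam(name); im=eyes.capture(name); cv2.imwrite('pics/'+f,im[:,:,::-1]); return c,M,im
E
python3 - <<'E'
from h import *
s=sense();print(s['eef_pos'],s['ee_rot'],s['time_s'],s['grip_width'])
for n in('top','side'):
    c,M,im=snap(n,n+'1.png'); print(n,c['fx'],M.round(3).tolist())
print(eyes.calibration('wrist'))
E
```

```text
[ 148.9767749  -503.15428405  241.71463528] [-6.54256631e-04  9.89665016e-01  1.43397087e-01  6.04428456e-05] 0.0 1.0007341689902074
top 461.07375626908924 [[-0.017, -0.995, 0.098, 434.37], [-1.0, 0.015, -0.024, 40.771], [0.022, -0.098, -0.995, 1070.909], [0.0, 0.0, 0.0, 1.0]]
side 606.4444375692507 [[0.896, -0.163, 0.413, -31.048], [-0.443, -0.376, 0.814, -1115.733], [0.022, -0.912, -0.41, 632.284], [0.0, 0.0, 0.0, 1.0]]
{'fx': 346.8923717294701, 'fy': 346.8923717294701, 'cx': 317.7099452124121, 'cy': 241.01654172641815, 'mount': array([[-2.30178626e-04, -9.51959319e-01, -3.06224430e-01,
         7.88845821e+01],
       [ 9.99999968e-01, -2.51898659e-04,  3.14104847e-05,
         5.98694186e-01],
       [-1.07039027e-04, -3.06224413e-01,  9.51959347e-01,
        -1.31941671e+02],
       [ 0.00000000e+00,  0.00000000e+00,  0.00000000e+00,
         1.00000000e+00]])}
```

View pics/top1.png

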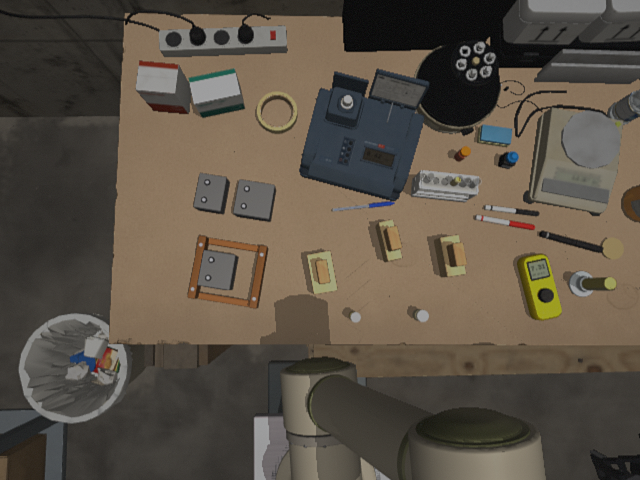

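View pics/side1.png

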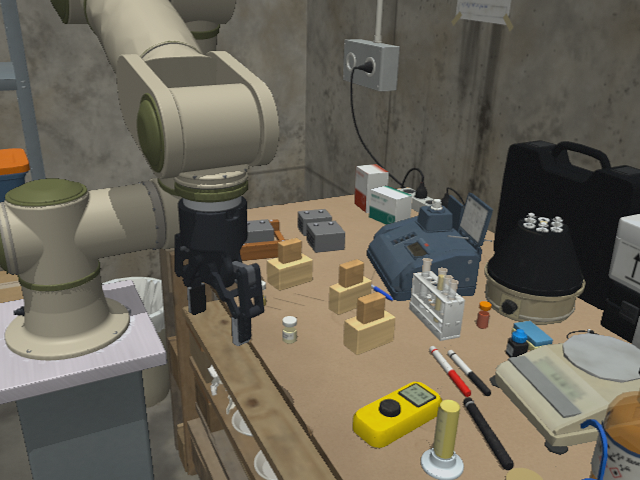

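The top view shows the frame around (228,272), with the module at its left (+y) end and the gap on the right. The blocks are at (321,271), (390,240) and (452,255), the vials at (355,315) and (421,315). The side view shows all three blocks upright.

```bash
python3 - <<'E'
from h import *
c,M=cam('top'); im=cv2.imread('pics/top1.png'); hsv=cv2.cvtColor(im,cv2.COLOR_BGR2HSV)
for p in [(313,262),(320,270),(392,238),(215,270),(250,275),(205,242),(300,230)]: print(p,hsv[p[1],p[0]])
def rects(m,z,lab,amin,box):
    x0,y0,x1,y1=box; k=np.zeros_like(m);k[y0:y1,x0:x1]=m[y0:y1,x0:x1]
    for q in cv2.findContours(k,cv2.RETR_EXTERNAL,cv2.CHAIN_APPROX_NONE)[0]:
        if cv2.contourArea(q)<amin: continue
        P=plane(c,M,q[:,0,:],z)[:,:2].astype(np.float32); r=cv2.minAreaRect(P); print(lab,np.round(r[0]),np.round(r[1],1),round(r[2],1), q[:,0].mean(0).round())
b=(180,170,480,330)
rects(cv2.inRange(hsv,(10,0,160),(40,120,255))&0,0,'',1,b)
rects(cv2.inRange(hsv,(0,0,60),(180,40,170)),50,'grey',300,b)
rects(cv2.inRange(hsv,(20,50,170),(35,140,255)),55,'body',150,b)
rects(cv2.inRange(hsv,(5,120,150),(18,180,255)),100,'rib',80,b)
rects(cv2.inRange(hsv,(0,150,60),(14,255,200)),30,'frame',200,b)
E
```

```text
(313, 262) [ 18 102 127]
(320, 270) [ 17 117 161]
(392, 238) [ 18 118 162]
(215, 270) [ 23  10 106]
(250, 275) [ 16  81 144]
(205, 242) [ 14 161  73]
(300, 230) [ 16  83 141]
grey [479. 234.] [71.7 79.3] 80.0 [216. 270.]
grey [636. 151.] [81.8 79. ] 80.2 [254. 199.]
grey [653. 249.] [61.8 78.6] 80.2 [210. 192.]
grey [ 660. -282.] [152.9  63.7] 83.1 [441. 186.]
frame [413. 223.] [112.9  12. ] 79.6 [223. 299.]
frame [472. 201.] [133.2 138.6] 80.8 [247. 264.]
frame [487. 281.] [ 16.8 139.6] 79.6 [196. 267.]
```

```bash
python3 - <<'E'
from h import *
c,M=cam('top'); im=cv2.imread('pics/top1.png'); hsv=cv2.cvtColor(im,cv2.COLOR_BGR2HSV)
for p in [(322,255),(326,287),(440,243),(384,226),(321,268),(456,255),(394,242)]: print(p,hsv[p[1],p[0]])
cr=im[195:335,180:480]; cv2.imwrite('pics/crop.png',cv2.resize(cr,(780,364),interpolation=cv2.INTER_CUBIC))
def rects(m,z,lab,amin):
    k=np.zeros_like(m);k[210:300,290:480]=m[210:300,290:480]
    for q in cv2.findContours(k,cv2.RETR_EXTERNAL,cv2.CHAIN_APPROX_NONE)[0]:
        if cv2.contourArea(q)<amin: continue
        P=plane(c,M,q[:,0,:],z)[:,:2].astype(np.float32); r=cv2.minAreaRect(P); print(lab,np.round(r[0]),np.round(r[1],1),round(r[2],1), q[:,0].mean(0).round())
rects(cv2.inRange(hsv,(20,70,130),(35,160,255)),55,'body',150)
rects(cv2.inRange(hsv,(8,125,120),(18,255,255)),100,'rib',60)
E
```

```text
(322, 255) [ 30  67 161]
(326, 287) [ 30  70 160]
(440, 243) [18 94 60]
(384, 226) [ 22  87 138]
(321, 268) [ 17 121 162]
(456, 255) [ 17 120 164]
(394, 242) [ 19 115 160]
```

View pics/crop.png

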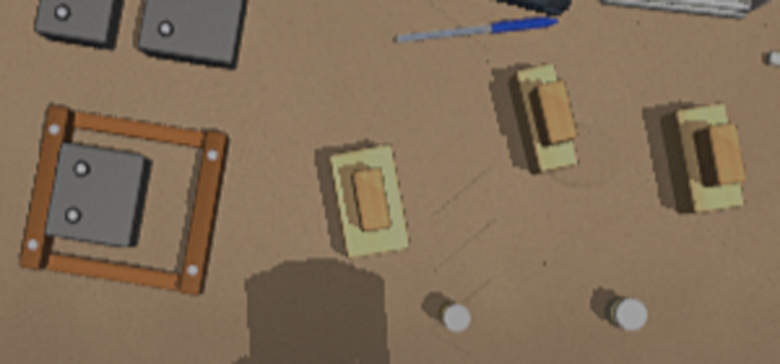

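The crop shows the module at the left of the frame and the gap on the right. The left block looks thickest, the middle one thinnest and the right one in between. I'll measure them next.

```bash
python3 - <<'E'
from h import *
c,M=cam('top'); im=cv2.imread('pics/top1.png'); hsv=cv2.cvtColor(im,cv2.COLOR_BGR2HSV)
def rects(m,z,lab,boxes):
  for (x0,y0,x1,y1) in boxes:
    k=np.zeros_like(m);k[y0:y1,x0:x1]=m[y0:y1,x0:x1]; q=np.argwhere(k)[:,::-1]
    P=plane(c,M,q,z)[:,:2].astype(np.float32); r=cv2.minAreaRect(P); print(lab,np.round(r[0]),np.round(r[1],1)+2,round(r[2],1))
B=[(300,243,345,300),(370,212,410,265),(432,228,475,285)]
rects(cv2.inRange(hsv,(24,55,130),(38,160,255)),55,'body',B)
rects(cv2.inRange(hsv,(8,110,150),(20,255,255)),100,'rib',B)
h=cv2.inRange(hsv,(0,150,60),(14,255,200))
rects(h,40,'wall+',[(180,230,208,310)]); rects(h,40,'wall-',[(246,240,275,312)])
E
```

```text
body [469.   1.] [88.5 52.5] 9.4
body [ 538. -152.] [89.5 31.3] 12.1
body [ 502. -291.] [88.7 40.5] 8.0
rib [470.   1.] [48.3 22.1] 8.4
rib [ 539. -152.] [48.  21.8] 12.1
rib [ 502. -291.] [48.  21.4] 8.6
wall+ [484. 277.] [142.5  43.8] 0.3
wall- [465. 147.] [ 46.7 142.2] 89.9
```

```bash
python3 -m jog '[[0.04,-0.0103,0.004,0,0,0,0.0854],[0.04,-0.0103,0.004,0,0,0,0.0854],[0.04,-0.0103,0.004,0,0,0,0.0854],[0.04,-0.0103,0.004,0,0,0,0.0854],[0.04,-0.0103,0.004,0,0,0,0.0854]]'
python3 -m jog '[[0.04,-0.0103,0.004,0,0,0,0.0854],[0.04,-0.0103,0.004,0,0,0,0.0854],[0.04,-0.0103,0.004,0,0,0,0.0854],[0.04,-0.0103,0.004,0,0,0,0.0854],[0.04,-0.0103,0.004,0,0,0,0.0854]]'
python3 -m jog '[[0,0,0,0,0,0.07,0.0854],[0,0,0,0,0,0.07,0.0854],[0,0,0,0,0,0,0.0854],[0,0,0,0,0,0,0.0854]]'
cat >> h.py <<'E'
def head(): 
    T=tool(); return np.degrees(np.arctan2(T[1,0],T[0,0]))
def delta(p): return (tool()[:3,:3].T@(np.array(p)-tool()[:3,3])).round(1)
def rect(c,M,m,z):
    n,l,st,_=cv2.connectedComponentsWithStats(m); i=1+np.argmax(st[1:,4]); q=np.argwhere(l==i)[:,::-1]
    r=cv2.minAreaRect(plane(c,M,q,z)[:,:2].astype(np.float32)); return np.round(r[0],1),np.round(r[1],1),round(r[2],1),q.mean(0).round()
E
python3 - <<'E'
from h import *
c,M,im=snap('wrist','w1.png'); hsv=cv2.cvtColor(im,cv2.COLOR_RGB2HSV)
print(sense()['time_s'],tool()[:3,3].round(1),head())
print(rect(c,M,cv2.inRange(hsv,(8,110,120),(21,255,255)),100),rect(c,M,cv2.inRange(hsv,(24,50,120),(38,160,255)),55))
E
```

```text
time_s: 0.6
eef_pos: [327.4, -396.1, 222.0]
ee_rot: [-0.0, 0.99, 0.143, -0.0]
force: [-0.1, -0.6, -0.3]
grip_width: 0.994
grip_force: 0.0
time_s: 1.1
eef_pos: [504.6, -289.9, 201.8]
ee_rot: [-0.0, 0.99, 0.143, -0.0]
force: [0.5, -0.6, 0.2]
grip_width: 0.998
grip_force: 0.0
time_s: 1.5
eef_pos: [503.2, -291.1, 202.1]
ee_rot: [-0.0, 0.997, 0.075, -0.0]
force: [-0.6, -0.5, 0.5]
grip_width: 0.996
grip_force: 0.0
1.55 [ 503.1 -291.2  202.2] 8.544078544369802
(array([ 548.3, -153.3]), array([3.7, 2.9]), 21.8, array([119., 152.])) (array([ 443.3, -482.1]), array([129.7,  55.7]), 11.4, array([517., 318.]))
```

View pics/w1.png

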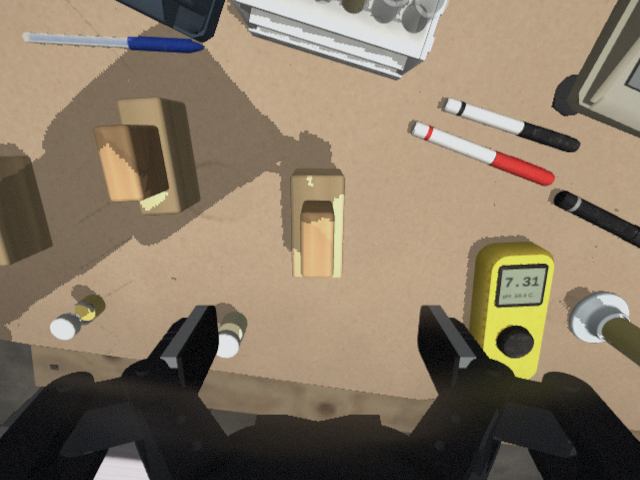

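The target block's rib top spans about (302,213) to (333,277), straight ahead in the wrist view. The rib is between the fingers, and the vials sit near (230,340) and (70,325).

```bash
python3 - <<'E'
from h import *
c,M=cam('wrist'); P=plane(c,M,[(303,213),(332,213),(333,277),(302,277),(317.5,245)],100); print(P.round(1), delta([*P[4,:2],72]))
print(plane(c,M,[(291,176),(344,176),(342,277),(293,277)],55).round(1))
E
```

```text
[[ 525.4 -278.1  100. ]
 [ 528.4 -298.   100. ]
 [ 481.  -306.4  100. ]
 [ 477.7 -283.9  100. ]
 [ 503.8 -291.5  100. ]] [  0.7   0.4 130.2]
[[ 543.2 -264.2   55. ]
 [ 549.4 -306.    55. ]
 [ 462.9 -319.3   55. ]
 [ 456.6 -276.9   55. ]]
```

```bash
python3 -m jog '[[0,0,0.03,0,0,0,0.0854],[0,0,0.03,0,0,0,0.0854],[0,0,0.03,0,0,0,0.07],[0,0,0.03,0,0,0,0.06],[0,0,0.01,0,0,0,0.05]]' 40
python3 -m jog '[[0,0,0,0,0,0,0.03],[0,0,0,0,0,0,0.02],[0,0,0,0,0,0,0.01],[0,0,0,0,0,0,0.01],[0,0,0,0,0,0,0.01]]' 40
python3 -m jog '[[0,0,0,0,0,0,0.01],[0,0,0,0,0,0,0.01],[0,0,0,0,0,0,0.01]]' 40
```

```text
time_s: 2.05
eef_pos: [502.1, -290.4, 69.6]
ee_rot: [-0.002, 0.997, 0.074, -0.002]
force: [-0.1, 0.5, 0.1]
grip_width: 0.588
grip_force: 0.0
time_s: 2.55
eef_pos: [503.8, -291.4, 73.4]
ee_rot: [0.001, 0.997, 0.074, 0.001]
force: [-0.7, 2.0, 4.8]
grip_width: 0.279
grip_force: 44.1
time_s: 2.85
eef_pos: [503.7, -291.4, 73.4]
ee_rot: [0.001, 0.997, 0.074, 0.001]
force: [-0.6, 1.5, 6.7]
grip_width: 0.275
grip_force: 44.3
```

```bash
python3 -m jog '[[0,0,-0.02,0,0,0,0.01],[0,0,-0.03,0,0,0,0.01],[0,0,-0.03,0,0,0,0.01],[0,0,-0.03,0,0,0,0.01],[0,0,-0.03,0,0,0,0.01]]'
python3 -m jog '[[-0.0044,-0.04,0,0,0,0,0.01],[-0.0044,-0.04,0,0,0,0,0.01],[-0.0044,-0.04,0,0,0,0,0.01],[-0.0044,-0.04,0,0,0,0,0.01]]'
python3 -m jog '[[-0.0044,-0.04,0,0,0,0,0.01],[-0.0044,-0.04,0,0,0,0,0.01],[-0.0044,-0.04,0,0,0,0,0.01],[-0.0044,-0.04,0,0,0,0,0.01]]'
python3 -m jog '[[-0.0044,-0.04,0,0,0,0,0.01],[-0.0044,-0.04,0,0,0,0,0.01],[-0.0044,-0.04,0,0,0,0,0.01],[-0.0044,-0.04,0,0,0,0,0.01]]'
python3 -m jog '[[0,0,0,0,0,0.08,0.01],[0,0,0,0,0,0.08,0.01],[0,0,0,0,0,0.08,0.01],[0,0,0,0,0,0.08,0.01],[0,0,0,0,0,0,0.01]]'
python3 - <<'E'
from h import *
print(tool()[:3,3].round(1),head()); snap('wrist','w2.png')
E
```

```text
time_s: 3.35
eef_pos: [503.1, -291.0, 213.5]
ee_rot: [-0.0, 0.997, 0.074, -0.0]
force: [-0.3, -0.3, -2.0]
grip_width: 0.274
grip_force: 43.2
time_s: 3.75
eef_pos: [461.6, -134.0, 212.3]
ee_rot: [-0.0, 0.997, 0.074, -0.0]
force: [1.0, 0.2, -0.7]
grip_width: 0.275
grip_force: 43.2
time_s: 4.15
eef_pos: [420.6, 21.7, 212.4]
ee_rot: [0.0, 0.997, 0.074, 0.0]
force: [0.7, 0.3, -1.1]
grip_width: 0.274
grip_force: 43.2
time_s: 4.55
eef_pos: [379.6, 177.3, 212.5]
ee_rot: [-0.0, 0.997, 0.074, 0.0]
force: [-0.3, 0.9, -0.9]
grip_width: 0.278
grip_force: 43.2
time_s: 5.05
eef_pos: [380.3, 175.9, 212.3]
ee_rot: [0.0, 0.996, -0.086, -0.0]
force: [0.6, 1.1, -1.4]
grip_width: 0.272
grip_force: 43.3
[380.3 175.9 212.3] -9.896528675905747
```

View pics/w2.png

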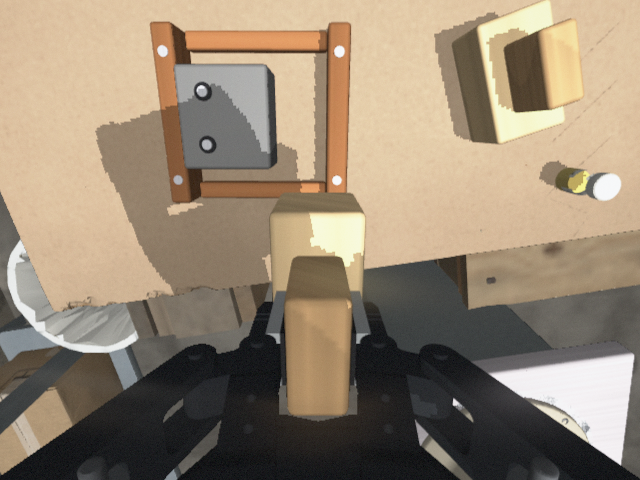

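The wrist view shows the frame nearly square in the image. The module top's right edge is at x≈268, the −y wall's inner top edge runs from (330,25) to (327,200), and the held block is level at (318,250).

```bash
python3 - <<'E'
from h import *
c,M=cam('wrist'); im=cv2.imread('pics/w2.png'); hsv=cv2.cvtColor(im,cv2.COLOR_BGR2HSV)
w=cv2.inRange(hsv,(0,140,50),(14,255,255))
def run(m,rows,lo,hi):
    out=[]
    for r in rows:
        x=np.flatnonzero(m[r,lo:hi])+lo
        out.append((x.min(),x.max()+1,r) if len(x) else None)
    return out
rows=list(range(70,165,15))
a=run(w,rows,300,370); b=run(w,rows,140,200)
g=cv2.inRange(hsv,(0,0,0),(180,60,140)); gm=run(g,rows,195,300)
print(a);print(b);print(gm, [im[100,x].tolist() for x in range(262,282,2)])
A=plane(c,M,[(t[1],t[2]) for t in a],40); Bq=plane(c,M,[(t[0],t[2]) for t in b],40)
d=A[0]-A[-1]; print('x heading -y wall outer',np.degrees(np.arctan2(d[1],d[0]))); d=Bq[0]-Bq[-1]; print(np.degrees(np.arctan2(d[1],d[0])))
ang=np.radians(-10); u=np.array([-np.sin(ang),np.cos(ang)]); e=np.array([np.cos(ang),np.sin(ang)])
print('outer walls y', (A[:,:2]@u).round(1),(Bq[:,:2]@u).round(1))
print('inner- y',(plane(c,M,[(t[0],t[2]) for t in a],40)[:,:2]@u).round(1))
m=plane(c,M,[(267,80),(268,110),(270,150),(222,65),(228,168)],50)[:,:2]; print('mod right y',(m[:3]@u).round(1),'mod x ends',(m[3:]@e).round(1))
r=plane(c,M,[(260,31),(260,196)],14)[:,:2]; print('rails x',r@e)
p=plane(c,M,[(318,213)],0); print('tcp',tool()[:2,3]@u,tool()[:2,3]@e)
z=72+212-73.4-72
# held block body top edges (plane at 55 + lift)
k=plane(c,M,[(272,213),(363,213),(275,290),(362,290)],55+212.3-73.4)[:,:2]; print('held y',k@u,'x',k@e)
E
```

```text
[(np.int64(328), np.int64(349), 70), (np.int64(328), np.int64(348), 85), (np.int64(328), np.int64(349), 100), (np.int64(329), np.int64(348), 115), (np.int64(327), np.int64(348), 130), (np.int64(327), np.int64(347), 145), (np.int64(327), np.int64(347), 160)]
[(np.int64(157), np.int64(174), 70), (np.int64(159), np.int64(175), 85), (np.int64(161), np.int64(177), 100), (np.int64(162), np.int64(179), 115), (np.int64(165), np.int64(180), 130), (np.int64(166), np.int64(181), 145), (np.int64(168), np.int64(184), 160)]
[(np.int64(266), np.int64(271), 70), (np.int64(195), np.int64(275), 85), (np.int64(195), np.int64(275), 100), (np.int64(195), np.int64(276), 115), (np.int64(195), np.int64(276), 130), (np.int64(195), np.int64(277), 145), (np.int64(195), np.int64(278), 160)] [[176, 178, 178], [178, 179, 178], [152, 155, 154], [98, 98, 98], [62, 61, 62], [63, 65, 62], [61, 63, 61], [160, 193, 221], [165, 202, 226], [167, 200, 226]]
x heading -y wall outer -9.603457519128101
-10.186051248739888
outer walls y [214.5 214.9 213.8 214.2 213.9 214.3 214. ] [367.1 367.  366.9 367.7 366.7 367.5 367.4]
inner- y [231.2 231.  230.9 229.9 231.4 231.3 231.1]
mod right y [278.6 278.7 278.3] mod x ends [469.8 392.2]
rails x [501.36013192 362.05373383]
tcp 239.22162961358885 343.9875052752028
held y [259.3235295  218.93425481 259.26654809 217.76448233] x [387.715321   387.86881251 350.10710281 350.26437363]
```

```bash
python3 -m jog '[[0.03,-0.006,0,0,0,0,0.01],[0.03,-0.006,0,0,0,0,0.01],[0.0285,-0.004,0,0,0,0,0.01],[0,0,0.03,0,0,0,0.01],[0,0,0.03,0,0,0,0.01]]'
python3 -m jog '[[0,0,0.012,0,0,0,0.01],[0,0,0,0,0,0,0.01],[0,0,0,0,0,0,0.01]]'
python3 - <<'E'
from h import *
T=tool();ang=np.radians(-10);u=np.array([-np.sin(ang),np.cos(ang)]); e=np.array([np.cos(ang),np.sin(ang)])
print(T[:3,3].round(1),head(),T[:2,3]@u,T[:2,3]@e); snap('wrist','w3.png')
E
```

```text
time_s: 5.6
eef_pos: [471.1, 176.3, 151.6]
ee_rot: [-0.0, 0.996, -0.085, 0.001]
force: [0.5, 0.1, -2.2]
grip_width: 0.276
grip_force: 43.3
time_s: 5.9
eef_pos: [470.9, 176.6, 141.5]
ee_rot: [-0.0, 0.996, -0.086, 0.001]
force: [0.6, 0.3, -0.9]
grip_width: 0.273
grip_force: 43.2
[470.9 176.6 141.5] -9.823960518836579 255.67950580502054 433.0631555867008
```

View pics/w3.png

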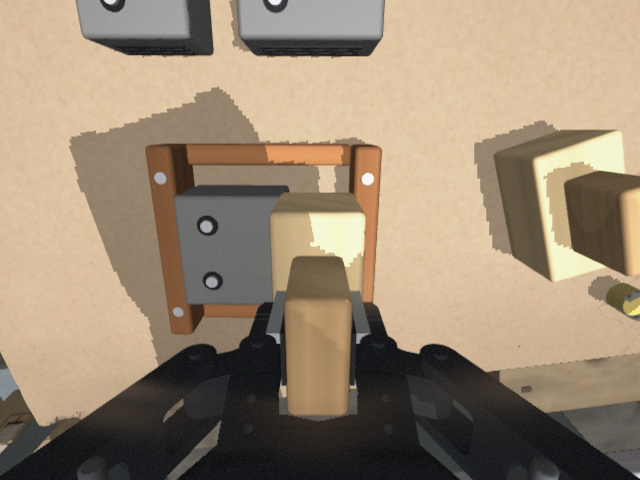

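The held block now hangs over the gap. The module's far right corner is at about (289,187), and the −y wall's outer edge runs from (381,150) to (373,290).

```bash
python3 - <<'E'
from h import *
c,M=cam('wrist'); im=cv2.imread('pics/w3.png'); hsv=cv2.cvtColor(im,cv2.COLOR_BGR2HSV)
ang=np.radians(-10);u=np.array([-np.sin(ang),np.cos(ang)]); e=np.array([np.cos(ang),np.sin(ang)])
w=cv2.inRange(hsv,(0,140,50),(14,255,255)); rows=list(range(200,300,15))
R_=[(np.flatnonzero(w[r,366:400]).max()+367,r) for r in rows]; L=[(np.flatnonzero(w[r,130:185]).min()+130,r) for r in rows]
wr=plane(c,M,R_,40)[:,:2]@u; wl=plane(c,M,L,40)[:,:2]@u; print(wr.round(1),wl.round(1))
print('inner wall',plane(c,M,[(350,170),(350,180)],40)[:,:2]@u,'module corner',plane(c,M,[(289,187)],50)[:,:2]@u)
print('mod x ends',plane(c,M,[(230,187),(230,303)],50)[:,:2]@e)
print([im[175,x].tolist() for x in range(340,360,2)])
h=55+141.5-73.4
for r in (218,240,270,285):
    d=np.abs(cv2.cvtColor(im,cv2.COLOR_BGR2GRAY)[r].astype(int)); k=cv2.inRange(hsv,(15,20,90),(40,200,255))[r]; x=np.flatnonzero(k[255:380])+255; print(r,x.min(),x.max()+1,plane(c,M,[(x.min(),r),(x.max()+1,r)],h)[:,:2]@u)
print(plane(c,M,[(318,212)],h)[:,:2]@e)
E
```

```text
Traceback (most recent call last):
ValueError: zero-size array to reduction operation maximum which has no identity
```

```bash
python3 - <<'E'
from h import *
c,M=cam('wrist'); im=cv2.imread('pics/w3.png'); hsv=cv2.cvtColor(im,cv2.COLOR_BGR2HSV)
ang=np.radians(-10);u=np.array([-np.sin(ang),np.cos(ang)]); e=np.array([np.cos(ang),np.sin(ang)])
w=cv2.inRange(hsv,(0,120,40),(15,255,255)); 
def edge(rows,lo,hi,f):
    p=[]
    for r in rows:
        x=np.flatnonzero(w[r,lo:hi])
        if len(x): p.append((f(x)+lo+(f is max),r))
    return p
rows=range(190,300,20)
print('outer-',(plane(c,M,edge(rows,365,400,max),40)[:,:2]@u).round(1),'outer+',(plane(c,M,edge(rows,130,185,min),40)[:,:2]@u).round(1))
print('inner wall',plane(c,M,edge((172,180,186),342,370,min),40)[:,:2]@u,'module corner',plane(c,M,[(289,187)],50)[:,:2]@u)
print('mod x ends',plane(c,M,[(230,187),(230,303)],50)[:,:2]@e)
h=55+141.5-73.4
k=cv2.inRange(hsv,(15,20,90),(40,200,255))
for r in (218,240,270,285):
    x=np.flatnonzero(k[r,255:380])+255
    if len(x): print(r,x.min(),x.max()+1,plane(c,M,[(x.min(),r),(x.max()+1,r)],h)[:,:2]@u)
print('block +x end',plane(c,M,[(318,212)],h)[:,:2]@e)
E
```

```text
outer- [214.1 214.  213.9 213.8 214.5 214.4] outer+ [367.6 368.2 368.1 368.  367.9 367.8]
inner wall [234.10185968 233.9378705  233.81337164] module corner [274.09066844]
mod x ends [477.04625432 393.67513399]
218 269 380 [277.26630435 227.66878809]
240 270 380 [277.2224085 227.0784957]
270 271 380 [277.33011509 226.2340146 ]
285 272 380 [277.14847627 225.79356851]
block +x end [477.46565635]
```

```bash
python3 -m jog '[[0,0.0006,0.01,0,0,0,0.01],[0,0,0.008,0,0,0,0.01],[0,0,0,0,0,0,0.01]]'
python3 -m jog '[[0,0,0.004,0,0,0,0.01],[0,0,0.004,0,0,0,0.01],[0,0,0,0,0,0,0.01]]'
python3 -m jog '[[0,0,0.004,0,0,0,0.01],[0,0,0,0,0,0,0.01]]'
```

```text
time_s: 6.25
eef_pos: [469.7, 175.8, 121.2]
ee_rot: [0.0, 0.996, -0.086, -0.001]
force: [0.3, -0.8, -1.5]
grip_width: 0.278
grip_force: 43.3
time_s: 6.55
eef_pos: [470.0, 175.9, 113.8]
ee_rot: [0.0, 0.996, -0.086, -0.0]
force: [0.8, -0.2, -1.1]
grip_width: 0.272
grip_force: 43.3
time_s: 6.75
eef_pos: [470.1, 175.8, 109.9]
ee_rot: [0.0, 0.996, -0.086, -0.0]
force: [-0.5, 0.1, -2.1]
grip_width: 0.277
grip_force: 43.3
```

The foot is now below both the wall top and the module top with no contact force, so I'll keep lowering.

```bash
python3 -m jog '[[0,0,0.005,0,0,0,0.01],[0,0,0.005,0,0,0,0.01],[0,0,0.005,0,0,0,0.01],[0,0,0,0,0,0,0.01]]'
python3 -m jog '[[0,0,0.005,0,0,0,0.01],[0,0,0.005,0,0,0,0.01],[0,0,0.005,0,0,0,0.01],[0,0,0,0,0,0,0.01],[0,0,0,0,0,0,0.01]]'
```

```text
time_s: 7.15
eef_pos: [469.8, 175.8, 94.5]
ee_rot: [0.0, 0.996, -0.086, -0.001]
force: [-0.5, -0.9, 0.3]
grip_width: 0.273
grip_force: 43.3
time_s: 7.65
eef_pos: [470.2, 175.9, 80.2]
ee_rot: [0.0, 0.996, -0.086, -0.0]
force: [0.1, -0.9, -1.9]
grip_width: 0.28
grip_force: 43.3
```

```bash
python3 -m jog '[[0,0,0.003,0,0,0,0.01],[0,0,0.002,0,0,0,0.01],[0,0,0.0015,0,0,0,0.01],[0,0,0,0,0,0,0.01],[0,0,0,0,0,0,0.01]]'
python3 -m jog '[[0,0,0,0,0,0,0.03],[0,0,0,0,0,0,0.04],[0,0,0,0,0,0,0.045],[0,0,0,0,0,0,0.045],[0,0,0,0,0,0,0.045]]'
```

```text
time_s: 8.15
eef_pos: [470.3, 175.9, 73.8]
ee_rot: [0.0, 0.996, -0.086, 0.0]
force: [0.5, 0.7, -0.5]
grip_width: 0.28
grip_force: 43.4
time_s: 8.65
eef_pos: [470.3, 175.9, 73.8]
ee_rot: [-0.0, 0.996, -0.086, 0.0]
force: [-0.1, 0.0, -0.2]
grip_width: 0.526
grip_force: 0.0
```

```bash
python3 -m jog '[[0,0,-0.02,0,0,0,0.045],[0,0,-0.03,0,0,0,0.045],[0,0,-0.04,0,0,0,0.045],[0,0,-0.04,0,0,0,0.045],[0,0,-0.03,0,0,0,0.045]]'
python3 -m jog '[[-0.03,0,-0.01,0,0,0,0.045],[-0.03,0,-0.01,0,0,0,0.045],[-0.03,0,0,0,0,0,0.045],[0,0,0,0,0,0,0.045],[0,0,0,0,0,0,0.045]]'
python3 - <<'E'
from h import *
snap('wrist','w4.png'); print(tool()[:3,3].round(1)); snap('top','top2.png')
E
```

```text
time_s: 9.15
eef_pos: [470.4, 175.9, 236.4]
ee_rot: [-0.0, 0.996, -0.086, 0.001]
force: [0.2, 0.3, -1.2]
grip_width: 0.525
grip_force: 0.0
time_s: 9.65
eef_pos: [381.6, 191.4, 254.1]
ee_rot: [-0.0, 0.996, -0.086, 0.0]
force: [-0.2, 0.9, -0.3]
grip_width: 0.528
grip_force: 0.0
[382.1 191.2 253.9]
```

View pics/w4.png

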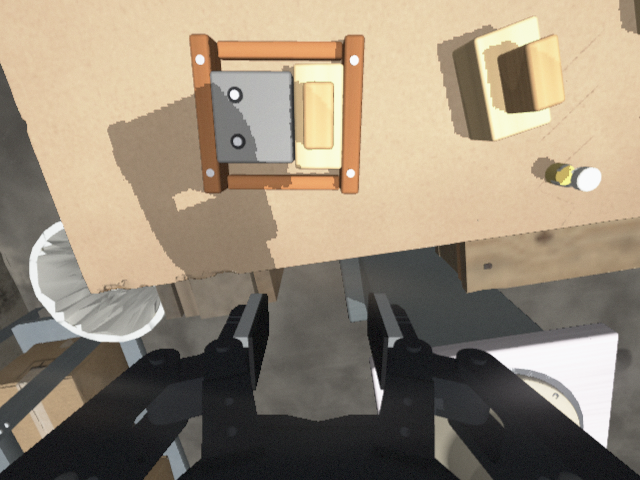

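The block sits square in the gap at (318,117), between the module and the −y wall. The module is still against the +y wall, the neighbouring block is upright and the gripper is clear.

```bash
python3 -c "
from rig import finish_job
print(finish_job())"
```

```text
the job is handed in; nothing more can be done
None
```

The 44 mm block (block_b) fills the measured gap of about 47 mm and stands home in it; I left the other two blocks, the modules and the vials untouched and handed the job in at about 10 s, with no verdict returned.

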